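# Ratchet the arepa press's hold-down bolt snug

### The arm

A 7-joint arm with a two-finger parallel gripper is mounted at the origin on the work surface. World frame = base frame: x ahead of the robot, y to its left, z up, the work surface at z = 0. Lengths are in m, angles in rad, forces in N, time in s.
With the tool pointing down it reaches from about 0.425 to 0.875 m from the base axis. Payload 8.4 kg.
Tool frame: the origin (TCP) lies between the finger pads; the fingertips stand 25 mm ahead of it and the grasp point (between the pads) lies 6 mm ahead of it; z points along the fingers, y is the direction in which the jaws open and shut (so a half turn about z gives the same grasp; the last joint's range is limited). The gripper opens to 85 mm and grips with 20 to 120 N. Pads are 22 mm wide; open, the fingers measure 114 mm over their backs; the gripper's body (76 mm by 85 mm) begins 54 mm behind the grasp point. The pads swing forward as they close: fully open they stand 13 mm farther back than shut.
Start: joints at [-0.099, 0.333, 0.04, 1.465, -0.013, 1.343, -0.059], TCP at [0.65, -0, 0.256] pointing down, gripper open.
Joint ranges: [-2.58, 2.58], [-0.38, 2.09], [-1.3, 1.39], [0.25, 2.4], [-1.5, 4.64], [0.08, 2.09], [-2.65, 2.65]. Speed limits (rad/s): [2.22, 2.22, 2.79, 2.79, 3.14, 3.14, 3.14].

### API

Orientations are given as a unit quaternion [w, x, y, z].
In Python, from plant import get_state, camera, camera_params, sign_off gives the robot as it stands.
- The arm moves only by the tool move_arm, never from a script. Its argument "commands" is a list of rows, each an object of numbers: "x", "y", "z": the shift along the tool's x, y, z in mm; "wx", "wy", "wz": the turn, a rotation vector about the tool's x, y, z in degrees. In form: [{"x": .., "y": .., "z": .., "wx": .., "wy": .., "wz": ..}, ...]. A call has 1 to 20 rows; each row is the pose to reach, as a shift and turn from the pose commanded when the call began, along the tool's axes at that moment; what a row does not reach only later rows make up. A row lasts 1/12 s, in which the tool goes at most 41.7 mm and 7.16 degrees, less where a joint would pass 70% of its speed; a pose out of reach is approached as far as the arm can. A call with a gripper value outside its range is refused whole. "hand" is the gripper command: -1 is shut, 1 is fully open, values between are in proportion, set as the call begins (left out, the last holds). The fingers move at their own pace and stop on an object; "grip_force" is the grip in N (left out, the last holds). Time passes only in rows, so rows that repeat a pose let the fingers close. It gives the time, the measured TCP pose, the force and the opening at its end, in the units of the state.
- get_state(): the state, without advancing time (a new reading comes with each control period).
- camera(name): name is "scene" or "side" or "wrist"; returns the picture (384x512x3 uint8, blue, green, red); there is no depth.
- camera_params(name): a dict with "vertical_fov" (degrees; the focal length in pixels is half the picture's height over the tangent of half this angle, whatever the lens; pixels are square), "cx", "cy" (the principal point, pixels), "dist_coeffs" ([k1, k2, p1, p2, k3] as OpenCV has them; the pictures are not rectified), "rvec" (rotation vector, rad) and "tvec" (3), from world to camera coordinates, as OpenCV has them; the wrist camera has in their place "tool_from_camera" (4x4, takes a point from camera to tool coordinates, whose origin is the TCP and whose axes are the flange's). Camera axes: x right, y down, z forward; pixel columns grow to the right and rows downward; lengths in m; the calibration is good to about 2 mm. A picture is of the moment at which its call begins: read the wrist's pose just before it. camera_params takes no time and is no camera call.
- sign_off(): hands the job in, once; it reports no verdict.
The state is a dict: "t": time; "joint_pos": joint angles; "qvel": joint speeds; "joint_torque": joint torques, N m; "ee_pos": TCP position; "eef_rot": TCP orientation; "force": force on the tool from outside, world axes, zero at the start; "moment": the same for the moment, N m; "width": finger opening in m.
Only numpy, scipy, OpenCV 4.12 (cv2) and the standard library are available. Lean on these libraries where they do the work, as an engineer would, in place of code of your own. Each camera call takes 0.05 s, during which the arm holds its last target.

### The job

The arepa press has come loose on the counter: the ratchet wrench is already sitting on its hold-down bolt, so swing the wrench's handle back and forth, letting it slip on each return, until you feel the bolt come up snug, and then stop without overtightening it. Then lift the wrench off the bolt, lay it gently in the upper tray, and leave everything else on the counter where it is.

Things in the scene. Friction and masses are not known exactly. Their poses are not given: they have to be found in the camera images.
- wrench_grip (a point): Where to grip the loose steel ratchet wrench: on the handle's centre line, 120 mm from the bolt axis, about 65 mm above the counter while it sits on the bolt. The handle there is a straight bar 18 mm wide, 16 mm high, from 80 to 190 mm from the axis. Own x axis points along the handle towards the round head, z up. Left alone, it droops about 0.03 rad onto a wooden rail.
- wrench_end (a point): Centre line of the wrench's handle, 185 mm from the bolt axis, 5 mm short of the handle's end. Same axes as wrench_grip.
- wrench_head (a point): Centre of the underside of the wrench's round head, a downward-open steel cup 72 mm across and 38 mm high; on the bolt's axis while seated, 35 mm above the counter; 30 mm below the handle's centre line and 120 mm from wrench_grip. Same axes as wrench_grip.
- wrench: The whole wrench, 0.36 kg within 25 percent, 226 mm long; origin at wrench_head, same axes. Sprung pawls in its head drive the bolt when the handle swings clockwise seen from above and slip, with about 1 N of drag at the grip, when it swings back. There are 18 teeth, so up to 20 degrees are lost each time it turns round to drive.
- bolt: Steel bolt under the wrench's head: round toothed head 54 mm across, 12 mm high, and on it a smooth round stub 23 mm high that fits the wrench's bore with 0.7 mm room all round; so lift straight up 30 mm or more to come off. Origin on its axis at its underside, 33 mm above the counter. It tightens clockwise from above, stays as left, and takes 2 to 4 N at wrench_grip (0.5 N m) to turn.
- bolt_mark (a point): A point on the bolt's toothed rim, 20 mm from its axis, 42 mm above the counter, that turns with the bolt (hidden under the wrench's head; not needed).
- washer: Steel spring washer 58 mm across, 3 mm thick, fixed under the bolt; origin at its underside. It begins to bite after 0.9 to 2.2 rad of bolt turn (unknown, to be felt); then resistance grows by 6 N m per rad of turn. Snug: a steady sideways push of 8 to 11 N at wrench_grip, or 1.1 to 1.6 N m about the bolt with the grip's own twist counted; above 14 N or 2.2 N m it is overtightened.
- press: Wooden arepa press, fixed: base board 330 x 150 x 30 mm with two stacked round boards and a lever on top (94 mm high). Origin on the bolt's axis at counter level; x axis points from the bolt to the round boards, along the base, which begins 62 mm to the -x side of the bolt.
- dowels (a point): Half-way between two upright wooden dowels on the press's base, 12 mm thick, tops 86 mm above the counter, joined by a rail (top 58 mm up, the handle's rest), 47 mm to the press's -x side and 47 mm to either y side of the bolt. Axes as the press. The handle points to -x between them and can swing only about 0.55 rad either side of the press's -x axis before it strikes a dowel.
- trays: Two stacked stainless trays, fixed: 320 mm along own x, 240 mm along own y. Origin under the centre, at counter level. The upper tray's floor lies 17 mm and its rim 44 mm above the counter; walls 3 mm thick.
- budare: Bystander: round dark griddle 230 mm across, with a flat handle. Leave it where it is.
- sugar_bowl: Bystander: lidded white sugar bowl, 98 mm across, 96 mm high. Leave it where it is.
- jar: Bystander: glass jar with aluminium screw-top, 72 mm across, 120 mm high. Leave it where it is.
- mug: Bystander: mug, 80 mm across, 90 mm high. Leave it where it is.
- spoon: Bystander: wooden spoon lying flat. Leave it where it is.
- shaker: Bystander: aluminium shaker, 42 mm across, 72 mm high. Leave it where it is.
Mind the look-alikes: they are no part of the job. What is shaped like the wrench but purple is not meant.

How it is judged:
By the outcome, as a careful person would: the job done as asked, in the order asked, and still so for the second after the job is handed in, with the robot touching nothing.
It also fails if it takes over 72 s, if anything falls off the work surface, if the arm or the gripper's body presses on something with over 40 N, if the wrist force passes 120 N, or if a joint passes its speed limit or range.

## Working session

There is one attempt and no reset: what is moved stays moved. The work goes in short steps, Python scripts to look and compute and a tool call to move; the robot and the scene stay as the last step left them, time stands still between calls to the robot, and variables do not carry over. Pictures are saved under pics/ and viewed, and the job is handed in when it is done.

Besides the shell and the picture viewer there is one more tool, called after ">>>" as a command line: name --argument value ..., lists and objects as JSON in quotes. move_arm: Moves the arm, as the interface text tells. Its arguments: {"type":"object","properties":{"commands":{"type":"array"},"hand":{"type":"number"},"grip_force":{"type":"number"}},"required":["commands"]}

```bash
ls; mkdir -p pics
python3 - <<'E'
from plant import *
import cv2
s=get_state()
print(s)
for n in ["scene","side","wrist"]:
    print(n,camera_params(n)); cv2.imwrite(f"pics/a_{n}.png",camera(n))
E
```

```text
pics
{'t': 0.0, 'joint_pos': array([-0.0992105 ,  0.33389687,  0.03988028,  1.46629986, -0.01338828,
        1.34328822, -0.05847652]), 'qvel': array([-0.00035142, -0.00151868,  0.00040148, -0.00161338, -0.00047721,
        0.0009649 , -0.00100323]), 'joint_torque': array([ 4.63630895e-04, -6.58554840e+01,  1.36586554e+00, -4.05554795e+01,
        1.68904377e-02,  1.27170872e-02, -1.99809978e-05]), 'ee_pos': array([ 6.49575418e-01, -2.77358364e-05,  2.55416401e-01]), 'eef_rot': array([-5.29732917e-04,  7.07101987e-01,  7.07111108e-01, -6.17004810e-04]), 'force': array([-0.29682649, -0.39388979, -0.43007131]), 'moment': array([-0.01572589,  0.0086059 , -0.03264242]), 'width': 0.085543101023867}
scene {'vertical_fov': 44.849103847276865, 'cx': 252.4958763917567, 'cy': 193.01148285128738, 'dist_coeffs': array([-0.12129338,  0.        ,  0.        ,  0.        ,  0.        ]), 'rvec': array([ 2.18556287,  1.17562659, -0.45808718]), 'tvec': array([-0.28661285, -0.25892997,  1.80063804])}
side {'vertical_fov': 53.924604332985254, 'cx': 250.42246963204954, 'cy': 190.75992306989883, 'dist_coeffs': array([0.0122464, 0.       , 0.       , 0.       , 0.       ]), 'rvec': array([ 2.15246208, -0.71217236,  0.36972862]), 'tvec': array([-0.38696025,  0.24109647,  1.01387972])}
wrist {'vertical_fov': 58.043423194091865, 'cx': 254.0458181406367, 'cy': 185.6575255553774, 'dist_coeffs': array([0.01201572, 0.        , 0.        , 0.        , 0.        ]), 'tool_from_camera': array([[ 1.07593719e-03, -9.62119955e-01, -2.72624347e-01,
         6.94816500e-02],
       [ 9.99999293e-01,  8.97412975e-04,  7.79525001e-04,
         4.30624351e-04],
       [-5.05339933e-04, -2.72624994e-01,  9.62120241e-01,
        -1.18859794e-01],
       [ 0.00000000e+00,  0.00000000e+00,  0.00000000e+00,
         1.00000000e+00]])}
```

View pics/a_scene.png

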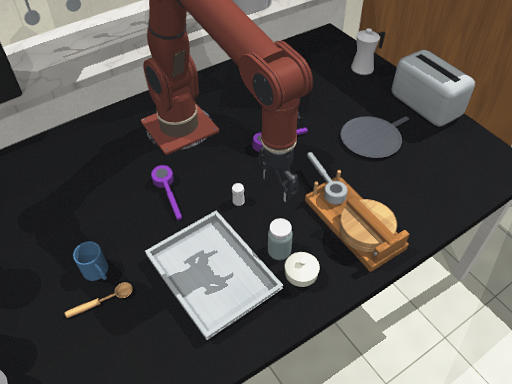

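View pics/a_side.png

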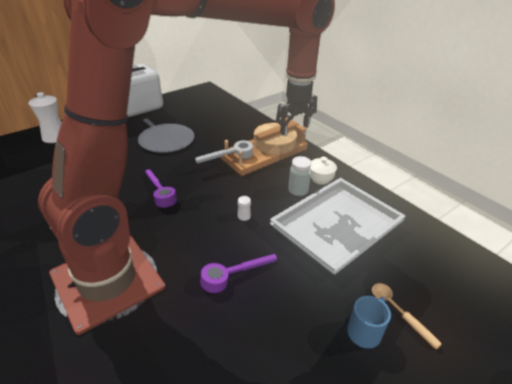

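View pics/a_wrist.png

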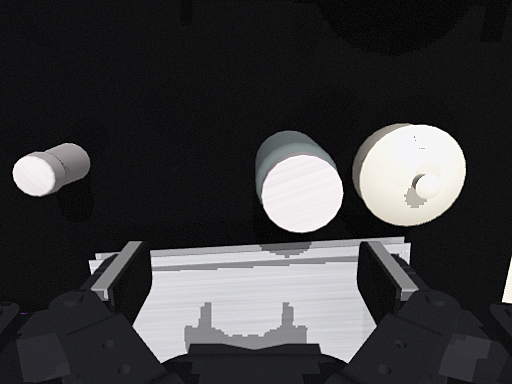

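The steel wrench is in scene at head (336,192), handle end (311,156). The look-alikes are purple at (162,177)-(179,215) and (258,142)-(305,130). The choice is the grey one on the press; I'll crop it next.

```bash
cat > h.py <<'E'
import numpy as np, cv2
from plant import *
from scipy.spatial.transform import Rotation as Ro
def K(p):
    f=192/np.tan(np.radians(p["vertical_fov"])/2)
    return np.array([[f,0,p["cx"]],[0,f,p["cy"]],[0,0,1]])
def pose(n,s=None):
    p=camera_params(n)
    if n!="wrist":
        R=cv2.Rodrigues(p["rvec"])[0]; return R.T,-R.T@p["tvec"],p
    s=s or get_state(); q=s["eef_rot"]; Rt=Ro.from_quat([q[1],q[2],q[3],q[0]]).as_matrix()
    T=p["tool_from_camera"]; return Rt@T[:3,:3], Rt@T[:3,3]+s["ee_pos"],p
def ray(n,uv,s=None):
    Rc,c,p=pose(n,s)
    u=cv2.undistortPoints(np.array(uv,float).reshape(-1,1,2),K(p),p["dist_coeffs"]).reshape(-1,2)
    d=np.c_[u,np.ones(len(u))]@Rc.T
    return c,d
def plane(n,uv,z,s=None):
    c,d=ray(n,uv,s); return c+d*((z-c[2])/d[:,2])[:,None]
def proj(n,P,s=None):
    Rc,c,p=pose(n,s); r=cv2.Rodrigues(Rc.T)[0]
    return cv2.projectPoints(np.array(P,float).reshape(-1,1,3),r,-Rc.T@c,K(p),p["dist_coeffs"])[0].reshape(-1,2)
E
python3 - <<'E'
from h import *
a=cv2.imread("pics/a_scene.png"); b=cv2.imread("pics/a_side.png")
c1=cv2.resize(a[140:280,290:420],None,fx=4,fy=4,interpolation=cv2.INTER_CUBIC)
c2=cv2.resize(b[110:190,180:320],None,fx=5,fy=5,interpolation=cv2.INTER_CUBIC)
cv2.imwrite("pics/b1.png",c1);cv2.imwrite("pics/b2.png",c2)
print(plane("scene",[[336,187],[311,156]],.073).round(3)); print(plane("side",[[244,146],[198,160]],.073).round(3))
print(plane("scene",[[217,214],[147,250],[209,333],[281,288]],.044).round(3)); print(plane("side",[[341,181],[403,217],[335,268],[274,220]],.044).round(3))
E
```

```text
[[0.628 0.253 0.073]
 [0.472 0.273 0.073]]
[[0.636 0.242 0.073]
 [0.447 0.26  0.073]]
[[ 0.49  -0.11   0.044]
 [ 0.492 -0.352  0.044]
 [ 0.821 -0.328  0.044]
 [ 0.815 -0.094  0.044]]
[[ 0.803 -0.101  0.044]
 [ 0.819 -0.341  0.044]
 [ 0.497 -0.356  0.044]
 [ 0.486 -0.117  0.044]]
```

View pics/b1.png

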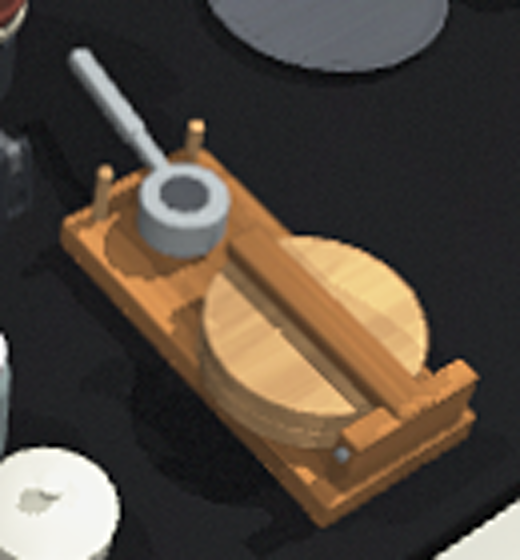

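View pics/b2.png

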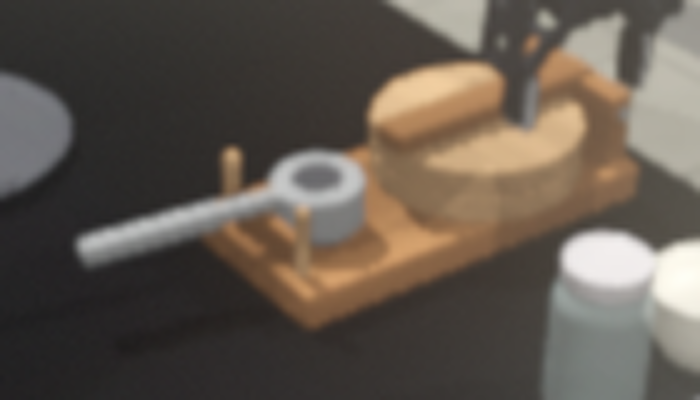

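The crop confirms the grey steel wrench seated between the dowels, with its handle end at scene (311,156). Moving above the grip with the jaws turned across the handle.

>>> move_arm --commands '[{"x":255,"y":-120,"z":0,"wz":90},{"x":255,"y":-120,"z":0,"wz":90},{"x":255,"y":-120,"z":0,"wz":90},{"x":255,"y":-120,"z":0,"wz":90},{"x":255,"y":-120,"z":0,"wz":90},{"x":255,"y":-120,"z":0,"wz":90},{"x":255,"y":-120,"z":0,"wz":90},{"x":255,"y":-120,"z":0,"wz":90},{"x":255,"y":-120,"z":0,"wz":90},{"x":255,"y":-120,"z":0,"wz":90},{"x":255,"y":-120,"z":0,"wz":90},{"x":255,"y":-120,"z":0,"wz":90},{"x":255,"y":-120,"z":0,"wz":90},{"x":255,"y":-120,"z":0,"wz":90},{"x":255,"y":-120,"z":0,"wz":90},{"x":255,"y":-120,"z":0,"wz":90},{"x":255,"y":-120,"z":0,"wz":90},{"x":255,"y":-120,"z":0,"wz":90}]' --hand 1

```text
$.commands[0]: bad value
```

Run:
```python
from h import *
s=get_state(); im=camera("wrist"); cv2.imwrite("pics/c_wrist.png",im)
import pickle; pickle.dump(s,open("c.pkl","wb")); print(s["ee_pos"],s["eef_rot"],s["joint_pos"])
```

```text
[ 6.49684409e-01 -1.34156614e-05  2.55625571e-01] [-4.08351083e-04  7.07097520e-01  7.07115764e-01 -4.75972905e-04] [-0.09921349  0.33376479  0.03987214  1.4660467  -0.01338546  1.34330112
 -0.05847826]
```

View pics/c_wrist.png

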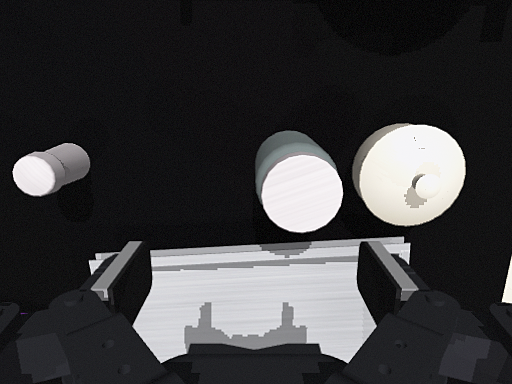

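>>> move_arm --commands '[{"x":255,"y":-120,"z":0,"wx":0,"wy":0,"wz":90},{"x":255,"y":-120,"z":0,"wx":0,"wy":0,"wz":90}]' --hand 1

```text
t: 0.37
ee_pos: [0.6157, 0.0711, 0.2557]
eef_rot: [0.0, 0.791, 0.612, -0.001]
force: [0.3, 1.5, 0.8]
width: 0.0856
```

>>> move_arm --commands '[{"x":153,"y":-127,"z":0,"wx":0,"wy":0,"wz":76},{"x":153,"y":-127,"z":0,"wx":0,"wy":0,"wz":76},{"x":153,"y":-127,"z":0,"wx":0,"wy":0,"wz":76},{"x":153,"y":-127,"z":0,"wx":0,"wy":0,"wz":76},{"x":153,"y":-127,"z":0,"wx":0,"wy":0,"wz":76},{"x":153,"y":-127,"z":0,"wx":0,"wy":0,"wz":76},{"x":153,"y":-127,"z":0,"wx":0,"wy":0,"wz":76},{"x":153,"y":-127,"z":0,"wx":0,"wy":0,"wz":76},{"x":153,"y":-127,"z":0,"wx":0,"wy":0,"wz":76},{"x":153,"y":-127,"z":0,"wx":0,"wy":0,"wz":76},{"x":153,"y":-127,"z":0,"wx":0,"wy":0,"wz":76},{"x":153,"y":-127,"z":0,"wx":0,"wy":0,"wz":76},{"x":153,"y":-127,"z":0,"wx":0,"wy":0,"wz":76},{"x":153,"y":-127,"z":0,"wx":0,"wy":0,"wz":76}]' --hand 1

```text
t: 1.53
ee_pos: [0.529, 0.2521, 0.2562]
eef_rot: [0.0, 1.0, 0.003, -0.0]
force: [0.2, -0.1, 0.1]
width: 0.0857
```

Run:
```python
from h import *
s=get_state(); im=camera("wrist"); cv2.imwrite("pics/c1_wrist.png",im)
import pickle; pickle.dump(s,open("c.pkl","wb")); print(s["ee_pos"],s["eef_rot"],s["joint_pos"],s["force"],s["moment"])
```

```text
[0.5290129  0.25211855 0.25622699] [ 3.89057552e-05  9.99995098e-01  3.12920512e-03 -9.88921415e-05] [-0.55931971  0.20392404  0.04498633  1.62852877 -0.00945737  1.3095622
 -2.07735763] [ 0.18488097 -0.07588525  0.10228228] [ 0.08765516  0.02211992 -0.05657681]
```

View pics/c1_wrist.png

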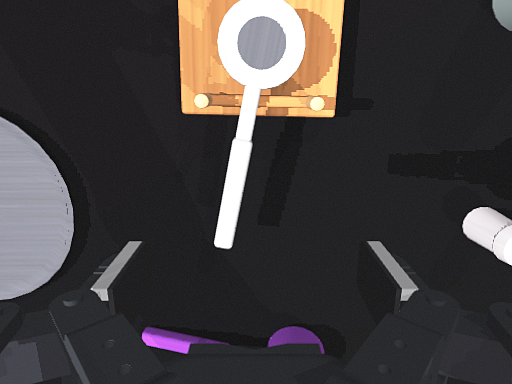

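Run:
```python
from h import *
import pickle; s=pickle.load(open("c.pkl","rb"))
im=cv2.imread("pics/c1_wrist.png"); hsv=cv2.cvtColor(im,cv2.COLOR_BGR2HSV)
m=((hsv[...,1]<40)&(hsv[...,2]>100)).astype(np.uint8)*255
m[:,:190]=0;m[:,330:]=0;m[255:]=0
cs,_=cv2.findContours(m,cv2.RETR_CCOMP,cv2.CHAIN_APPROX_NONE)
for c in cs:
    if cv2.contourArea(c)>300: print(cv2.boundingRect(c),cv2.contourArea(c))
# handle edges rows 145..240
P=[]
for v in range(150,238,4):
    u=np.where(m[v]>0)[0]; P.append([u.mean(),v]); 
W=plane("wrist",P,.071,s); 
line=np.polyfit(W[:,0],W[:,1],1); print("line",line,W[0],W[-1])
v=220;u=np.where(m[v]>0)[0];print("edges",plane("wrist",[[u[0],v],[u[-1],v]],.071,s).round(4))
v=np.where(m[:,224]>0)[0];print("end",plane("wrist",[[224,v[-1]]],.069,s).round(4))
# head: contour points at rows>?  outer bottom edge arc & inner hole
d=((hsv[...,2]<185)&(hsv[...,2]>100)&(hsv[...,1]<60)).astype(np.uint8); d[:,:230]=0;d[:,295:]=0;d[80:]=0
u,v=np.where(d.T>0)
print("hole px",u.mean(),v.mean(),len(u), plane("wrist",[[u.mean(),v.mean()]],.073,s))
hm=m.copy();hm[88:]=0
c=max(cv2.findContours(hm,cv2.RETR_EXTERNAL,cv2.CHAIN_APPROX_NONE)[0],key=cv2.contourArea).reshape(-1,2)
c=c[(c[:,1]>3)&(c[:,1]<84)]
w=plane("wrist",c,.073,s); A=np.c_[2*w[:,:2],np.ones(len(w))]; b=(w[:,:2]**2).sum(1); x=np.linalg.lstsq(A,b,rcond=None)[0]
print("head fit",x[:2],np.sqrt(x[2]+x[:2]@x[:2]))
d=plane("wrist",[[202,101],[317,103]],.086,s);print("dowels",d, d.mean(0), np.diff(d,axis=0))
```

```text
(214, 0, 92, 249) 9171.5
line [-0.19200347  0.36920357] [0.54530525 0.26453657 0.071     ] [0.4645597  0.28000923 0.071     ]
edges [[0.4787 0.2859 0.071 ]
 [0.4789 0.268  0.071 ]]
end [[0.449  0.2809 0.069 ]]
hole px 261.2892892892893 42.4054054054054 1998 [[0.6337951  0.24729671 0.073     ]]
head fit [0.63340295 0.24753535] 0.03527480026956789
dowels [[0.58782021 0.29504926 0.086     ]
 [0.58691947 0.20168344 0.086     ]] [0.58736984 0.24836635 0.086     ] [[-0.00090074 -0.09336582  0.        ]]
```

>>> move_arm --commands '[{"x":-13,"y":-18,"z":110,"wx":0,"wy":0,"wz":-110},{"x":-13,"y":-18,"z":110,"wx":0,"wy":0,"wz":-110},{"x":-13,"y":-18,"z":110,"wx":0,"wy":0,"wz":-110},{"x":-13,"y":-18,"z":110,"wx":0,"wy":0,"wz":-110},{"x":-13,"y":-18,"z":110,"wx":0,"wy":0,"wz":-110},{"x":-13,"y":-18,"z":110,"wx":0,"wy":0,"wz":-110},{"x":-13,"y":-18,"z":110,"wx":0,"wy":0,"wz":-110},{"x":-13,"y":-18,"z":110,"wx":0,"wy":0,"wz":-110},{"x":-13,"y":-18,"z":110,"wx":0,"wy":0,"wz":-110},{"x":-13,"y":-18,"z":110,"wx":0,"wy":0,"wz":-110},{"x":-13,"y":-18,"z":110,"wx":0,"wy":0,"wz":-110},{"x":-13,"y":-18,"z":110,"wx":0,"wy":0,"wz":-110},{"x":-13,"y":-18,"z":110,"wx":0,"wy":0,"wz":-110},{"x":-13,"y":-18,"z":110,"wx":0,"wy":0,"wz":-110},{"x":-13,"y":-18,"z":110,"wx":0,"wy":0,"wz":-110},{"x":-13,"y":-18,"z":110,"wx":0,"wy":0,"wz":-110}]'

```text
t: 2.92
ee_pos: [0.5161, 0.27, 0.1463]
eef_rot: [-0.0, 0.569, 0.823, 0.0]
force: [0.9, -0.3, 0.2]
width: 0.0855
```

```bash
cat >> h.py <<'E'
B=np.array([0.6336,0.2475])
def gpos(phi,z,r=.12):
    return np.array([B[0]-r*np.cos(phi),B[1]+r*np.sin(phi),z])
def Rh(phi,pitch=0):  # tool x away from head, z down
    x=np.array([-np.cos(phi),np.sin(phi),0]); z=np.array([0,0,-1.]); y=np.cross(z,x)
    return np.c_[x,y,z]
def rel(P,R,P0=None,R0=None):
    s=get_state(); q=s["eef_rot"]
    if R0 is None: R0=Ro.from_quat([q[1],q[2],q[3],q[0]]).as_matrix()
    if P0 is None: P0=s["ee_pos"]
    d=R0.T@(P-P0)*1000; w=np.degrees(Ro.from_matrix(R0.T@R).as_rotvec())
    return np.r_[d,w].round(1)
E
python3 - <<'E'
from h import *
s=get_state();print(s["ee_pos"],s["joint_pos"].round(3),s["force"])
print(rel(gpos(.19,.146),Rh(.19)))
E
```

```text
[0.51606688 0.26997691 0.1463376 ] [-0.368  0.292 -0.224  1.757  0.072  1.101 -0.255] [ 0.8801801  -0.26672514  0.22609707]
[  0.3  -0.2   0.3  -0.   -0.  -58.4]
```

>>> move_arm --commands '[{"x":0,"y":0,"z":0,"wx":0,"wy":0,"wz":-58.4},{"x":0,"y":0,"z":0,"wx":0,"wy":0,"wz":-58.4},{"x":0,"y":0,"z":0,"wx":0,"wy":0,"wz":-58.4},{"x":0,"y":0,"z":0,"wx":0,"wy":0,"wz":-58.4},{"x":0,"y":0,"z":0,"wx":0,"wy":0,"wz":-58.4},{"x":0,"y":0,"z":0,"wx":0,"wy":0,"wz":-58.4},{"x":0,"y":0,"z":0,"wx":0,"wy":0,"wz":-58.4},{"x":0,"y":0,"z":25,"wx":0,"wy":0,"wz":-58.4},{"x":0,"y":0,"z":50,"wx":0,"wy":0,"wz":-58.4},{"x":0,"y":0,"z":70,"wx":0,"wy":0,"wz":-58.4},{"x":0,"y":0,"z":78,"wx":0,"wy":0,"wz":-58.4},{"x":0,"y":0,"z":78,"wx":0,"wy":0,"wz":-58.4},{"x":0,"y":0,"z":78,"wx":0,"wy":0,"wz":-58.4}]'

```text
t: 4.0
ee_pos: [0.5162, 0.2702, 0.0688]
eef_rot: [-0.0, 0.1, 0.995, 0.0]
force: [0.9, -0.5, 0.5]
width: 0.0856
```

Run:
```python
from h import *
s=get_state();print(s["ee_pos"],s["joint_pos"].round(3),s["force"],s["moment"],rel(gpos(.19,.068),Rh(.19)))
im=np.hstack([camera("wrist")]);cv2.imwrite("pics/d.png",im)
```

```text
[0.51622805 0.27020226 0.06879377] [-0.264  0.393 -0.354  1.814  0.162  0.962  0.685] [ 0.88800473 -0.53261705  0.49328159] [0.03665025 0.00361963 0.00075139] [ 0.5 -0.1  0.8  0.  -0.  -0.6]
```

View pics/d.png

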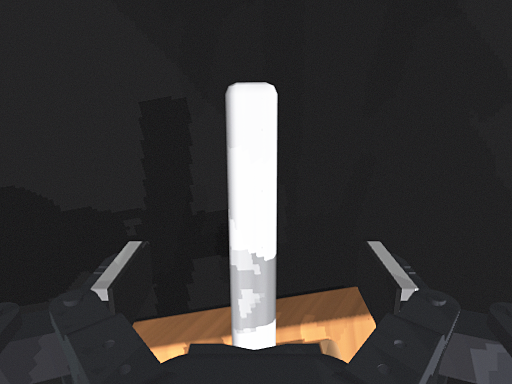

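The handle lies centred between the open pads, at about column 253. Closing.

>>> move_arm --commands '[{"x":0,"y":0,"z":0,"wx":0,"wy":0,"wz":0},{"x":0,"y":0,"z":0,"wx":0,"wy":0,"wz":0},{"x":0,"y":0,"z":0,"wx":0,"wy":0,"wz":0},{"x":0,"y":0,"z":0,"wx":0,"wy":0,"wz":0},{"x":0,"y":0,"z":0,"wx":0,"wy":0,"wz":0},{"x":0,"y":0,"z":0,"wx":0,"wy":0,"wz":0},{"x":0,"y":0,"z":0,"wx":0,"wy":0,"wz":0},{"x":0,"y":0,"z":0,"wx":0,"wy":0,"wz":0}]' --hand -1 --grip_force 60

```text
t: 4.72
ee_pos: [0.5161, 0.2702, 0.0685]
eef_rot: [0.0, 0.1, 0.995, 0.0]
force: [-0.3, 1.2, 1.9]
width: 0.0169
```

Run:
```python
from h import *
s=get_state();print(s["ee_pos"],s["width"],s["force"],s["moment"])
```

```text
[0.5161046  0.27024645 0.06853923] 0.01686874802769182 [-0.31234795  1.15795328  1.91185898] [0.03918911 0.01674474 0.07217435]
```

>>> move_arm --commands '[{"x":0,"y":0,"z":-1.5,"wx":0,"wy":0.8,"wz":0},{"x":0,"y":0,"z":-3.5,"wx":0,"wy":1.7,"wz":0},{"x":0,"y":0,"z":-3.5,"wx":0,"wy":1.7,"wz":0},{"x":0,"y":0,"z":-3.5,"wx":0,"wy":1.7,"wz":0}]'

```text
t: 5.05
ee_pos: [0.5164, 0.27, 0.0717]
eef_rot: [-0.015, 0.1, 0.995, 0.002]
force: [2.7, 1.5, -1.1]
width: 0.0171
```

```bash
cat >> h.py <<'E'
def arc(d0,n,r=120,hold=2,tilt=0):
    import json
    out=[]
    for i in list(range(1,n+1))+[n]*hold:
        d=d0*i/n
        out.append({"x":round(r*(np.cos(d)-1),1),"y":round(r*np.sin(d),1),"z":0,"wx":0,"wy":0,"wz":round(np.degrees(d),1)})
    print(json.dumps(out))
def st():
    s=get_state(); q=s["eef_rot"]; R=Ro.from_quat([q[1],q[2],q[3],q[0]]).as_matrix()
    p=s["ee_pos"]; v=p[:2]-B; phi=np.arctan2(v[1],-v[0]); hd=np.arctan2(R[1,0],-R[0,0])
    F=s["force"];M=s["moment"]; rr=np.r_[v,0]
    t=np.array([np.sin(phi),np.cos(phi)])
    print("t %.2f phi %.3f head %.3f r %.4f z %.4f | Ftan %.2f Frad %.2f Fz %.2f Mz %.3f  T=%.3f"%(s["t"],phi,hd,np.hypot(*v),p[2],F[:2]@t,F[:2]@np.array([-np.cos(phi),np.sin(phi)]),F[2],M[2],np.cross(rr,F)[2]+M[2]), "tilt",R[2,0].round(3),R[2,1].round(3))
E
python3 - <<'E'
from h import *
st(); arc(-.64,11,hold=2)
E
```

```text
t 5.05 phi 0.190 head 0.201 r 0.1193 z 0.0717 | Ftan 1.95 Frad -2.42 Fz -1.08 Mz 0.084  T=-0.149 tilt 0.03 0.0
[{"x": -0.2, "y": -7.0, "z": 0, "wx": 0, "wy": 0, "wz": -3.3}, {"x": -0.8, "y": -13.9, "z": 0, "wx": 0, "wy": 0, "wz": -6.7}, {"x": -1.8, "y": -20.8, "z": 0, "wx": 0, "wy": 0, "wz": -10.0}, {"x": -3.2, "y": -27.7, "z": 0, "wx": 0, "wy": 0, "wz": -13.3}, {"x": -5.0, "y": -34.4, "z": 0, "wx": 0, "wy": 0, "wz": -16.7}, {"x": -7.2, "y": -41.0, "z": 0, "wx": 0, "wy": 0, "wz": -20.0}, {"x": -9.8, "y": -47.5, "z": 0, "wx": 0, "wy": 0, "wz": -23.3}, {"x": -12.8, "y": -53.9, "z": 0, "wx": 0, "wy": 0, "wz": -26.7}, {"x": -16.1, "y": -60.0, "z": 0, "wx": 0, "wy": 0, "wz": -30.0}, {"x": -19.7, "y": -65.9, "z": 0, "wx": 0, "wy": 0, "wz": -33.3}, {"x": -23.7, "y": -71.7, "z": 0, "wx": 0, "wy": 0, "wz": -36.7}, {"x": -23.7, "y": -71.7, "z": 0, "wx": 0, "wy": 0, "wz": -36.7}, {"x": -23.7, "y": -71.7, "z": 0, "wx": 0, "wy": 0, "wz": -36.7}]
```

>>> move_arm --commands '[{"x":-0.2,"y":-7.0,"z":0,"wx":0.1,"wy":0,"wz":-3.3},{"x":-0.8,"y":-13.9,"z":0,"wx":0.2,"wy":0,"wz":-6.7},{"x":-1.8,"y":-20.8,"z":0,"wx":0.3,"wy":0,"wz":-10.0},{"x":-3.2,"y":-27.7,"z":-0.1,"wx":0.4,"wy":0,"wz":-13.3},{"x":-5.0,"y":-34.4,"z":-0.2,"wx":0.5,"wy":0,"wz":-16.7},{"x":-7.2,"y":-41.0,"z":-0.2,"wx":0.6,"wy":0,"wz":-20.0},{"x":-9.8,"y":-47.5,"z":-0.3,"wx":0.7,"wy":0,"wz":-23.3},{"x":-12.8,"y":-53.9,"z":-0.4,"wx":0.8,"wy":0,"wz":-26.7},{"x":-16.1,"y":-60.0,"z":-0.5,"wx":0.9,"wy":0,"wz":-30.0},{"x":-19.7,"y":-65.9,"z":-0.6,"wx":1.0,"wy":0,"wz":-33.3},{"x":-23.7,"y":-71.7,"z":-0.7,"wx":1.1,"wy":0,"wz":-36.7},{"x":-23.7,"y":-71.7,"z":-0.7,"wx":1.1,"wy":0,"wz":-36.7},{"x":-23.7,"y":-71.7,"z":-0.7,"wx":1.1,"wy":0,"wz":-36.7}]'

```text
t: 6.13
ee_pos: [0.5256, 0.1955, 0.0719]
eef_rot: [-0.014, -0.218, 0.976, -0.003]
force: [4.3, 2.4, -2.6]
width: 0.0171
```

Run:
```python
from h import *
st()
```

```text
t 6.13 phi -0.449 head -0.440 r 0.1199 z 0.0719 | Ftan 0.33 Frad -4.93 Fz -2.63 Mz 0.093  T=0.054 tilt 0.028 0.0
```

```bash
cat >> h.py <<'E'
def arc2(d0,n,r=120,hold=2,dx=0,a=.03):
    import json
    for i in list(range(1,n+1))+[n]*hold:
        d=d0*i/n; x=r*(np.cos(d)-1)+dx*i/n; w=np.degrees(d)
        print(json.dumps({"x":round(x,1),"y":round(r*np.sin(d),1),"z":round(a*x,1),"wx":round(-a*w,1),"wy":0,"wz":round(w,1)}),end=", ")
E
python3 - <<'E'
from h import *
arc2(.9,13,dx=-.7)
E
```

```text
{"x": -0.3, "y": 8.3, "z": -0.0, "wx": -0.1, "wy": 0, "wz": 4.0}, {"x": -1.3, "y": 16.6, "z": -0.0, "wx": -0.2, "wy": 0, "wz": 7.9}, {"x": -2.7, "y": 24.7, "z": -0.1, "wx": -0.4, "wy": 0, "wz": 11.9}, {"x": -4.8, "y": 32.8, "z": -0.1, "wx": -0.5, "wy": 0, "wz": 15.9}, {"x": -7.4, "y": 40.7, "z": -0.2, "wx": -0.6, "wy": 0, "wz": 19.8}, {"x": -10.5, "y": 48.4, "z": -0.3, "wx": -0.7, "wy": 0, "wz": 23.8}, {"x": -14.2, "y": 55.9, "z": -0.4, "wx": -0.8, "wy": 0, "wz": 27.8}, {"x": -18.4, "y": 63.1, "z": -0.6, "wx": -1.0, "wy": 0, "wz": 31.7}, {"x": -23.0, "y": 70.0, "z": -0.7, "wx": -1.1, "wy": 0, "wz": 35.7}, {"x": -28.2, "y": 76.6, "z": -0.8, "wx": -1.2, "wy": 0, "wz": 39.7}, {"x": -33.7, "y": 82.8, "z": -1.0, "wx": -1.3, "wy": 0, "wz": 43.6}, {"x": -39.7, "y": 88.6, "z": -1.2, "wx": -1.4, "wy": 0, "wz": 47.6}, {"x": -46.1, "y": 94.0, "z": -1.4, "wx": -1.5, "wy": 0, "wz": 51.6}, {"x": -46.1, "y": 94.0, "z": -1.4, "wx": -1.5, "wy": 0, "wz": 51.6}, {"x": -46.1, "y": 94.0, "z": -1.4, "wx": -1.5, "wy": 0, "wz": 51.6},
```

>>> move_arm --commands '[{"x":-0.3,"y":8.3,"z":0,"wx":-0.1,"wy":0,"wz":4.0},{"x":-1.3,"y":16.6,"z":0,"wx":-0.2,"wy":0,"wz":7.9},{"x":-2.7,"y":24.7,"z":-0.1,"wx":-0.4,"wy":0,"wz":11.9},{"x":-4.8,"y":32.8,"z":-0.1,"wx":-0.5,"wy":0,"wz":15.9},{"x":-7.4,"y":40.7,"z":-0.2,"wx":-0.6,"wy":0,"wz":19.8},{"x":-10.5,"y":48.4,"z":-0.3,"wx":-0.7,"wy":0,"wz":23.8},{"x":-14.2,"y":55.9,"z":-0.4,"wx":-0.8,"wy":0,"wz":27.8},{"x":-18.4,"y":63.1,"z":-0.6,"wx":-1.0,"wy":0,"wz":31.7},{"x":-23.0,"y":70.0,"z":-0.7,"wx":-1.1,"wy":0,"wz":35.7},{"x":-28.2,"y":76.6,"z":-0.8,"wx":-1.2,"wy":0,"wz":39.7},{"x":-33.7,"y":82.8,"z":-1.0,"wx":-1.3,"wy":0,"wz":43.6},{"x":-39.7,"y":88.6,"z":-1.2,"wx":-1.4,"wy":0,"wz":47.6},{"x":-46.1,"y":94.0,"z":-1.4,"wx":-1.5,"wy":0,"wz":51.6}]'

```text
t: 7.22
ee_pos: [0.5258, 0.3005, 0.0717]
eef_rot: [-0.015, 0.23, 0.973, 0.003]
force: [-1.4, -0.4, 0.2]
width: 0.0169
```

Run:
```python
from h import *
st()
```

```text
t 7.22 phi 0.457 head 0.463 r 0.1202 z 0.0717 | Ftan -0.98 Frad 1.10 Fz 0.21 Mz 0.474  T=0.591 tilt 0.03 -0.002
```

Run:
```python
from h import *
arc2(-.91,12,dx=.2,hold=1)
```

```text
{"x": -0.3, "y": -9.1, "z": -0.0, "wx": 0.1, "wy": 0, "wz": -4.3}, {"x": -1.3, "y": -18.1, "z": -0.0, "wx": 0.3, "wy": 0, "wz": -8.7}, {"x": -3.0, "y": -27.1, "z": -0.1, "wx": 0.4, "wy": 0, "wz": -13.0}, {"x": -5.4, "y": -35.8, "z": -0.2, "wx": 0.5, "wy": 0, "wz": -17.4}, {"x": -8.4, "y": -44.4, "z": -0.3, "wx": 0.7, "wy": 0, "wz": -21.7}, {"x": -12.1, "y": -52.7, "z": -0.4, "wx": 0.8, "wy": 0, "wz": -26.1}, {"x": -16.4, "y": -60.8, "z": -0.5, "wx": 0.9, "wy": 0, "wz": -30.4}, {"x": -21.3, "y": -68.4, "z": -0.6, "wx": 1.0, "wy": 0, "wz": -34.8}, {"x": -26.7, "y": -75.7, "z": -0.8, "wx": 1.2, "wy": 0, "wz": -39.1}, {"x": -32.7, "y": -82.5, "z": -1.0, "wx": 1.3, "wy": 0, "wz": -43.4}, {"x": -39.2, "y": -88.9, "z": -1.2, "wx": 1.4, "wy": 0, "wz": -47.8}, {"x": -46.2, "y": -94.7, "z": -1.4, "wx": 1.6, "wy": 0, "wz": -52.1}, {"x": -46.2, "y": -94.7, "z": -1.4, "wx": 1.6, "wy": 0, "wz": -52.1},
```

>>> move_arm --commands '[{"x":-0.3,"y":-9.1,"z":0,"wx":0.1,"wy":0,"wz":-4.3},{"x":-1.3,"y":-18.1,"z":0,"wx":0.3,"wy":0,"wz":-8.7},{"x":-3.0,"y":-27.1,"z":-0.1,"wx":0.4,"wy":0,"wz":-13.0},{"x":-5.4,"y":-35.8,"z":-0.2,"wx":0.5,"wy":0,"wz":-17.4},{"x":-8.4,"y":-44.4,"z":-0.3,"wx":0.7,"wy":0,"wz":-21.7},{"x":-12.1,"y":-52.7,"z":-0.4,"wx":0.8,"wy":0,"wz":-26.1},{"x":-16.4,"y":-60.8,"z":-0.5,"wx":0.9,"wy":0,"wz":-30.4},{"x":-21.3,"y":-68.4,"z":-0.6,"wx":1.0,"wy":0,"wz":-34.8},{"x":-26.7,"y":-75.7,"z":-0.8,"wx":1.2,"wy":0,"wz":-39.1},{"x":-32.7,"y":-82.5,"z":-1.0,"wx":1.3,"wy":0,"wz":-43.4},{"x":-39.2,"y":-88.9,"z":-1.2,"wx":1.4,"wy":0,"wz":-47.8},{"x":-46.2,"y":-94.7,"z":-1.4,"wx":1.6,"wy":0,"wz":-52.1},{"x":-46.2,"y":-94.7,"z":-1.4,"wx":1.6,"wy":0,"wz":-52.1}]'

```text
t: 8.3
ee_pos: [0.5268, 0.1935, 0.0719]
eef_rot: [-0.014, -0.224, 0.975, -0.004]
force: [1.7, 4.6, -3.2]
width: 0.0168
```

Run:
```python
from h import *
st();arc2(.2,3,hold=1,a=.03);print();arc2(.12,2,hold=1)
```

```text
t 8.30 phi -0.468 head -0.451 r 0.1197 z 0.0719 | Ftan 3.37 Frad -3.57 Fz -3.18 Mz 0.404  T=0.000 tilt 0.03 -0.001
{"x": -0.3, "y": 8.0, "z": -0.0, "wx": -0.1, "wy": 0, "wz": 3.8}, {"x": -1.1, "y": 16.0, "z": -0.0, "wx": -0.2, "wy": 0, "wz": 7.6}, {"x": -2.4, "y": 23.8, "z": -0.1, "wx": -0.3, "wy": 0, "wz": 11.5}, {"x": -2.4, "y": 23.8, "z": -0.1, "wx": -0.3, "wy": 0, "wz": 11.5}, 
{"x": -0.2, "y": 7.2, "z": -0.0, "wx": -0.1, "wy": 0, "wz": 3.4}, {"x": -0.9, "y": 14.4, "z": -0.0, "wx": -0.2, "wy": 0, "wz": 6.9}, {"x": -0.9, "y": 14.4, "z": -0.0, "wx": -0.2, "wy": 0, "wz": 6.9},
```

>>> move_arm --commands '[{"x":-0.3,"y":8.0,"z":0,"wx":-0.1,"wy":0,"wz":3.8},{"x":-1.1,"y":16.0,"z":0,"wx":-0.2,"wy":0,"wz":7.6},{"x":-2.4,"y":23.8,"z":-0.1,"wx":-0.3,"wy":0,"wz":11.5},{"x":-2.4,"y":23.8,"z":-0.1,"wx":-0.3,"wy":0,"wz":11.5}]'

```text
t: 8.63
ee_pos: [0.5177, 0.2183, 0.072]
eef_rot: [-0.014, -0.121, 0.993, -0.003]
force: [5.0, -1.8, -2.4]
width: 0.0166
```

```bash
python3 -c "from h import *;st()"
```

```text
t 8.63 phi -0.247 head -0.242 r 0.1195 z 0.0720 | Ftan -3.00 Frad -4.38 Fz -2.40 Mz -0.050  T=0.309 tilt 0.029 -0.002
```

>>> move_arm --commands '[{"x":-0.2,"y":7.2,"z":0,"wx":-0.1,"wy":0,"wz":3.4},{"x":-0.9,"y":14.4,"z":0,"wx":-0.2,"wy":0,"wz":6.9},{"x":-0.9,"y":14.4,"z":0,"wx":-0.2,"wy":0,"wz":6.9}]'

```text
t: 8.88
ee_pos: [0.515, 0.2322, 0.0719]
eef_rot: [-0.014, -0.062, 0.998, -0.002]
force: [4.2, -1.8, -2.9]
width: 0.0172
```

```bash
python3 -c "from h import *;st()"
```

```text
t 8.88 phi -0.129 head -0.123 r 0.1195 z 0.0719 | Ftan -2.31 Frad -3.95 Fz -2.93 Mz 0.009  T=0.285 tilt 0.029 -0.003
```

>>> move_arm --commands '[{"x":-0.2,"y":7.2,"z":0,"wx":-0.1,"wy":0,"wz":3.4},{"x":-0.9,"y":14.4,"z":0,"wx":-0.2,"wy":0,"wz":6.9},{"x":-0.9,"y":14.4,"z":0,"wx":-0.2,"wy":0,"wz":6.9}]'

```text
t: 9.13
ee_pos: [0.5141, 0.2462, 0.0718]
eef_rot: [-0.015, -0.003, 1.0, -0.001]
force: [3.8, -1.6, -2.5]
width: 0.0169
```

```bash
python3 -c "from h import *;st()"
```

```text
t 9.13 phi -0.011 head -0.005 r 0.1195 z 0.0718 | Ftan -1.64 Frad -3.78 Fz -2.50 Mz 0.041  T=0.238 tilt 0.029 -0.003
```

>>> move_arm --commands '[{"x":-0.2,"y":7.2,"z":0,"wx":-0.1,"wy":0,"wz":3.4},{"x":-0.9,"y":14.4,"z":0,"wx":-0.2,"wy":0,"wz":6.9}]'

```text
t: 9.3
ee_pos: [0.5146, 0.2594, 0.0716]
eef_rot: [-0.015, 0.057, 0.998, -0.001]
force: [2.1, -1.4, -1.1]
width: 0.0169
```

```bash
python3 -c "from h import *;st()"
```

```text
t 9.30 phi 0.099 head 0.114 r 0.1195 z 0.0716 | Ftan -1.17 Frad -2.27 Fz -1.09 Mz 0.448  T=0.588 tilt 0.03 -0.003
```

>>> move_arm --commands '[{"x":-0.2,"y":7.2,"z":0,"wx":-0.1,"wy":0,"wz":3.4},{"x":-0.9,"y":14.4,"z":0,"wx":-0.2,"wy":0,"wz":6.9}]'

```text
t: 9.47
ee_pos: [0.517, 0.2737, 0.0714]
eef_rot: [-0.015, 0.117, 0.993, -0.0]
force: [1.3, -1.0, -0.6]
width: 0.0171
```

```bash
python3 -c "from h import *;st()"
```

```text
t 9.47 phi 0.221 head 0.234 r 0.1195 z 0.0714 | Ftan -0.70 Frad -1.52 Fz -0.58 Mz 0.473  T=0.556 tilt 0.03 -0.004
```

>>> move_arm --commands '[{"x":-0.2,"y":7.2,"z":0,"wx":-0.1,"wy":0,"wz":3.4},{"x":-0.9,"y":14.4,"z":0,"wx":-0.2,"wy":0,"wz":6.9}]'

```text
t: 9.63
ee_pos: [0.5209, 0.2876, 0.0713]
eef_rot: [-0.015, 0.176, 0.984, 0.001]
force: [1.1, -0.5, -0.6]
width: 0.0169
```

```bash
python3 -c "from h import *;st()"
```

```text
t 9.63 phi 0.342 head 0.355 r 0.1196 z 0.0713 | Ftan -0.15 Frad -1.20 Fz -0.60 Mz 0.436  T=0.454 tilt 0.03 -0.004
```

>>> move_arm --commands '[{"x":-0.2,"y":7.2,"z":0,"wx":-0.1,"wy":0,"wz":3.4},{"x":-0.9,"y":14.4,"z":0,"wx":-0.2,"wy":0,"wz":6.9}]'

```text
t: 9.8
ee_pos: [0.5266, 0.3009, 0.0712]
eef_rot: [-0.015, 0.235, 0.972, 0.001]
force: [-0.3, -1.3, 0.7]
width: 0.0166
```

```bash
python3 -c "from h import *;st()"
```

```text
t 9.80 phi 0.463 head 0.475 r 0.1196 z 0.0712 | Ftan -1.35 Frad -0.29 Fz 0.68 Mz 0.467  T=0.628 tilt 0.029 -0.004
```

>>> move_arm --commands '[{"x":-0.3,"y":-9.1,"z":0,"wx":0.1,"wy":0,"wz":-4.3},{"x":-1.3,"y":-18.1,"z":0,"wx":0.3,"wy":0,"wz":-8.7},{"x":-3.0,"y":-27.1,"z":-0.1,"wx":0.4,"wy":0,"wz":-13.0},{"x":-5.4,"y":-35.8,"z":-0.2,"wx":0.5,"wy":0,"wz":-17.4},{"x":-8.4,"y":-44.4,"z":-0.3,"wx":0.7,"wy":0,"wz":-21.7},{"x":-12.1,"y":-52.7,"z":-0.4,"wx":0.8,"wy":0,"wz":-26.1},{"x":-16.4,"y":-60.8,"z":-0.5,"wx":0.9,"wy":0,"wz":-30.4},{"x":-21.3,"y":-68.4,"z":-0.6,"wx":1.0,"wy":0,"wz":-34.8},{"x":-26.7,"y":-75.7,"z":-0.8,"wx":1.2,"wy":0,"wz":-39.1},{"x":-32.7,"y":-82.5,"z":-1.0,"wx":1.3,"wy":0,"wz":-43.4},{"x":-39.2,"y":-88.9,"z":-1.2,"wx":1.4,"wy":0,"wz":-47.8},{"x":-46.2,"y":-94.7,"z":-1.4,"wx":1.6,"wy":0,"wz":-52.1},{"x":-46.2,"y":-94.7,"z":-1.4,"wx":1.6,"wy":0,"wz":-52.1}]'

```text
t: 10.88
ee_pos: [0.5261, 0.1947, 0.0719]
eef_rot: [-0.014, -0.218, 0.976, -0.005]
force: [2.9, 5.1, -2.1]
width: 0.0171
```

```bash
python3 -c "from h import *;st()"
```

```text
t 10.88 phi -0.456 head -0.439 r 0.1198 z 0.0719 | Ftan 3.35 Frad -4.82 Fz -2.14 Mz 0.354  T=-0.047 tilt 0.03 -0.003
```

>>> move_arm --commands '[{"x":-0.3,"y":8.0,"z":0,"wx":-0.1,"wy":0,"wz":3.8},{"x":-1.1,"y":16.0,"z":0,"wx":-0.2,"wy":0,"wz":7.6},{"x":-2.4,"y":23.8,"z":-0.1,"wx":-0.3,"wy":0,"wz":11.5}]'

```text
t: 11.13
ee_pos: [0.5174, 0.219, 0.0719]
eef_rot: [-0.015, -0.115, 0.993, -0.004]
force: [6.0, 1.3, -3.3]
width: 0.017
```

```bash
python3 -c "from h import *;st()"
```

```text
t 11.13 phi -0.241 head -0.230 r 0.1196 z 0.0719 | Ftan -0.18 Frad -6.08 Fz -3.31 Mz 0.158  T=0.180 tilt 0.03 -0.004
```

>>> move_arm --commands '[{"x":-0.2,"y":7.2,"z":0,"wx":-0.1,"wy":0,"wz":3.4},{"x":-0.9,"y":14.4,"z":0,"wx":-0.2,"wy":0,"wz":6.9}]'

```text
t: 11.3
ee_pos: [0.515, 0.2324, 0.0717]
eef_rot: [-0.015, -0.055, 0.998, -0.003]
force: [4.1, -2.1, -1.1]
width: 0.017
```

```bash
python3 -c "from h import *;st()"
```

```text
t 11.30 phi -0.126 head -0.110 r 0.1196 z 0.0717 | Ftan -2.58 Frad -3.83 Fz -1.05 Mz 0.522  T=0.830 tilt 0.03 -0.005
```

>>> move_arm --commands '[{"x":0,"y":3.0,"z":0,"wx":0,"wy":0,"wz":1.4},{"x":-0.1,"y":6.0,"z":0,"wx":-0.1,"wy":0,"wz":2.9},{"x":-0.1,"y":6.0,"z":0,"wx":-0.1,"wy":0,"wz":2.9}]'

```text
t: 11.55
ee_pos: [0.5144, 0.2383, 0.0716]
eef_rot: [-0.015, -0.031, 0.999, -0.003]
force: [3.7, -1.5, -2.0]
width: 0.017
```

```bash
python3 -c "from h import *;st()"
```

```text
t 11.55 phi -0.077 head -0.062 r 0.1195 z 0.0716 | Ftan -1.76 Frad -3.54 Fz -2.00 Mz 0.564  T=0.774 tilt 0.029 -0.005
```

>>> move_arm --commands '[{"x":0,"y":2.0,"z":0,"wx":0,"wy":0,"wz":1.0},{"x":0,"y":4.0,"z":0,"wx":0,"wy":0,"wz":1.9},{"x":0,"y":4.0,"z":0,"wx":0,"wy":0,"wz":1.9},{"x":0,"y":4.0,"z":0,"wx":0,"wy":0,"wz":1.9}]'

```text
t: 11.88
ee_pos: [0.5143, 0.2422, 0.0716]
eef_rot: [-0.015, -0.015, 1.0, -0.003]
force: [4.1, -1.9, -2.7]
width: 0.0168
```

```bash
python3 -c "from h import *;st()"
```

```text
t 11.88 phi -0.045 head -0.030 r 0.1194 z 0.0716 | Ftan -2.09 Frad -4.01 Fz -2.65 Mz 0.593  T=0.842 tilt 0.029 -0.006
```

>>> move_arm --commands '[{"x":0,"y":3.0,"z":0,"wx":0,"wy":0,"wz":1.4},{"x":-0.1,"y":6.0,"z":0,"wx":-0.1,"wy":0,"wz":2.9},{"x":-0.1,"y":6.0,"z":0,"wx":-0.1,"wy":0,"wz":2.9},{"x":-0.1,"y":6.0,"z":0,"wx":-0.1,"wy":0,"wz":2.9}]'

```text
t: 12.22
ee_pos: [0.5142, 0.248, 0.0715]
eef_rot: [-0.015, 0.01, 1.0, -0.003]
force: [4.3, -2.9, -1.4]
width: 0.0172
```

```bash
python3 -c "from h import *;st()"
```

```text
t 12.22 phi 0.004 head 0.021 r 0.1194 z 0.0715 | Ftan -2.85 Frad -4.33 Fz -1.38 Mz 0.789  T=1.130 tilt 0.029 -0.006
```

>>> move_arm --commands '[{"x":0,"y":1.8,"z":0,"wx":0,"wy":0,"wz":0.9},{"x":0,"y":3.6,"z":0,"wx":-0.1,"wy":0,"wz":1.7},{"x":0,"y":3.6,"z":0,"wx":-0.1,"wy":0,"wz":1.7},{"x":0,"y":3.6,"z":0,"wx":-0.1,"wy":0,"wz":1.7},{"x":0,"y":3.6,"z":0,"wx":-0.1,"wy":0,"wz":1.7}]'

```text
t: 12.63
ee_pos: [0.5142, 0.2513, 0.0715]
eef_rot: [-0.015, 0.025, 1.0, -0.002]
force: [3.8, -4.0, -1.4]
width: 0.0171
```

```bash
python3 -c "from h import *;st()"
```

```text
t 12.63 phi 0.032 head 0.050 r 0.1195 z 0.0715 | Ftan -3.86 Frad -3.97 Fz -1.42 Mz 0.847  T=1.308 tilt 0.029 -0.005
```

>>> move_arm --commands '[{"x":-0.3,"y":-6.0,"z":0,"wx":0.1,"wy":0,"wz":-2.9},{"x":-1.2,"y":-12.0,"z":0,"wx":0.2,"wy":0,"wz":-5.7},{"x":-1.2,"y":-12.0,"z":0,"wx":0.2,"wy":0,"wz":-5.7},{"x":-1.2,"y":-12.0,"z":0,"wx":0.2,"wy":0,"wz":-5.7}]'

```text
t: 12.97
ee_pos: [0.5143, 0.2404, 0.0716]
eef_rot: [-0.015, -0.024, 1.0, -0.002]
force: [1.9, -0.2, -0.3]
width: 0.0171
```

Run:
```python
from h import *
st(); s=get_state(); print(s["force"],s["moment"],rel(s["ee_pos"]+[0,0,.06],Rh(0)))
```

```text
t 12.97 phi -0.059 head -0.048 r 0.1195 z 0.0716 | Ftan -0.28 Frad -1.85 Fz -0.30 Mz 0.259  T=0.292 tilt 0.03 -0.004
[ 1.85938011 -0.16698751 -0.29876527] [-0.20991824 -0.18660548  0.25857124] [  1.8  -0.2 -60.   -0.3  -1.7   2.7]
```

>>> move_arm --commands '[{"x":-0.3,"y":-6.0,"z":0,"wx":0.1,"wy":0,"wz":-2.9},{"x":-0.6,"y":-12.0,"z":0,"wx":0.2,"wy":0,"wz":-5.7},{"x":-0.6,"y":-12.0,"z":0,"wx":0.2,"wy":0,"wz":-5.7},{"x":-0.6,"y":-12.0,"z":0,"wx":0.2,"wy":0,"wz":-5.7}]'

```text
t: 13.3
ee_pos: [0.5156, 0.2288, 0.0717]
eef_rot: [-0.015, -0.073, 0.997, -0.003]
force: [-0.3, 0.4, -0.8]
width: 0.0169
```

Run:
```python
from h import *
st()
```

```text
t 13.30 phi -0.157 head -0.146 r 0.1195 z 0.0717 | Ftan 0.44 Frad 0.26 Fz -0.84 Mz 0.128  T=0.075 tilt 0.03 -0.004
```

>>> move_arm --commands '[{"x":-0.2,"y":7.0,"z":0,"wx":-0.1,"wy":0,"wz":3.3},{"x":-0.8,"y":14.0,"z":0,"wx":-0.2,"wy":0,"wz":6.7},{"x":-1.5,"y":19.0,"z":0,"wx":-0.3,"wy":0,"wz":9.1},{"x":-2.0,"y":22.0,"z":-0.1,"wx":-0.3,"wy":0,"wz":10.6},{"x":-2.4,"y":24.0,"z":-0.1,"wx":-0.3,"wy":0,"wz":11.5},{"x":-2.4,"y":24.0,"z":-0.1,"wx":-0.3,"wy":0,"wz":11.5},{"x":-2.4,"y":24.0,"z":-0.1,"wx":-0.3,"wy":0,"wz":11.5},{"x":-2.4,"y":24.0,"z":-0.1,"wx":-0.3,"wy":0,"wz":11.5}]'

```text
t: 13.97
ee_pos: [0.5145, 0.2518, 0.0714]
eef_rot: [-0.015, 0.026, 1.0, -0.003]
force: [-0.4, -3.8, -0.1]
width: 0.0172
```

Run:
```python
from h import *
st()
```

```text
t 13.97 phi 0.036 head 0.052 r 0.1191 z 0.0714 | Ftan -3.85 Frad 0.25 Fz -0.13 Mz 0.867  T=1.326 tilt 0.029 -0.006
```

Same snug reading on the same tooth (1.33 N m). A small nudge will put it mid-window.

>>> move_arm --commands '[{"x":0,"y":1.0,"z":0,"wx":0,"wy":0,"wz":0.5},{"x":0,"y":1.8,"z":0,"wx":0,"wy":0,"wz":0.9},{"x":0,"y":1.8,"z":0,"wx":0,"wy":0,"wz":0.9},{"x":0,"y":1.8,"z":0,"wx":0,"wy":0,"wz":0.9},{"x":0,"y":1.8,"z":0,"wx":0,"wy":0,"wz":0.9}]'

```text
t: 14.38
ee_pos: [0.5147, 0.2536, 0.0714]
eef_rot: [-0.015, 0.034, 0.999, -0.003]
force: [-2.2, -4.0, -0.2]
width: 0.017
```

Run:
```python
from h import *
st()
```

```text
t 14.38 phi 0.051 head 0.068 r 0.1191 z 0.0714 | Ftan -4.08 Frad 1.96 Fz -0.22 Mz 0.904  T=1.390 tilt 0.029 -0.007
```

>>> move_arm --commands '[{"x":-0.3,"y":-7.0,"z":0,"wx":0.1,"wy":0,"wz":-3.3},{"x":-0.8,"y":-14.0,"z":0,"wx":0.2,"wy":0,"wz":-6.7},{"x":-1.6,"y":-20.0,"z":0,"wx":0.3,"wy":0,"wz":-9.5},{"x":-2.2,"y":-23.0,"z":0,"wx":0.3,"wy":0,"wz":-11.0},{"x":-2.2,"y":-23.0,"z":0,"wx":0.3,"wy":0,"wz":-11.0},{"x":-2.2,"y":-23.0,"z":0,"wx":0.3,"wy":0,"wz":-11.0}]'

```text
t: 14.88
ee_pos: [0.5155, 0.2318, 0.0718]
eef_rot: [-0.015, -0.061, 0.998, -0.003]
force: [1.0, 0.1, -1.8]
width: 0.0169
```

Run:
```python
from h import *
st()
s=get_state(); q=s["eef_rot"]; R=Ro.from_quat([q[1],q[2],q[3],q[0]]).as_matrix(); print((R.T@[0,0,60]).round(1), s["joint_pos"].round(2))
```

```text
t 14.88 phi -0.132 head -0.123 r 0.1191 z 0.0718 | Ftan -0.04 Frad -0.97 Fz -1.77 Mz 0.047  T=0.052 tilt 0.03 -0.004
[  1.8  -0.3 -60. ] [-0.16  0.38 -0.41  1.83  0.17  0.99  1.06]
```

>>> move_arm --commands '[{"x":0,"y":0,"z":0,"wx":0,"wy":0,"wz":0},{"x":0,"y":0,"z":0,"wx":0,"wy":0,"wz":0},{"x":0.1,"y":0,"z":-4,"wx":0,"wy":0,"wz":0},{"x":0.2,"y":0,"z":-8,"wx":0,"wy":0,"wz":0},{"x":0.4,"y":0,"z":-12,"wx":0,"wy":0,"wz":0}]' --hand -1 --grip_force 100

```text
t: 15.3
ee_pos: [0.5153, 0.2312, 0.0839]
eef_rot: [-0.015, -0.062, 0.998, -0.004]
force: [1.3, 1.7, -3.3]
width: 0.0163
```

Run:
```python
from h import *
st()
```

```text
t 15.30 phi -0.137 head -0.125 r 0.1194 z 0.0839 | Ftan 1.50 Frad -1.52 Fz -3.33 Mz 0.080  T=-0.099 tilt 0.03 -0.006
```

Rising freely, about 3.3 N, which is the wrench's weight. Continuing straight up.

>>> move_arm --commands '[{"x":0.2,"y":0,"z":-6,"wx":0,"wy":0,"wz":0},{"x":0.4,"y":0,"z":-12,"wx":0,"wy":0,"wz":0},{"x":0.6,"y":0,"z":-20,"wx":0,"wy":0,"wz":0},{"x":0.9,"y":0,"z":-30,"wx":0,"wy":0,"wz":0},{"x":1.5,"y":0,"z":-50,"wx":0,"wy":0,"wz":0},{"x":2.4,"y":0,"z":-80,"wx":0,"wy":0,"wz":0},{"x":3.3,"y":0,"z":-110,"wx":0,"wy":0,"wz":0},{"x":3.3,"y":0,"z":-110,"wx":0,"wy":0,"wz":0},{"x":3.3,"y":0,"z":-110,"wx":0,"wy":0,"wz":0}]'

```text
t: 16.05
ee_pos: [0.5164, 0.232, 0.1962]
eef_rot: [-0.013, -0.062, 0.998, -0.003]
force: [-0.3, 0.4, -4.0]
width: 0.0163
```

Run:
```python
from h import *
st(); 
cv2.imwrite("pics/e_scene.png",camera("scene"));cv2.imwrite("pics/e_side.png",camera("side"))
```

```text
t 16.05 phi -0.132 head -0.124 r 0.1183 z 0.1962 | Ftan 0.40 Frad 0.21 Fz -3.99 Mz 0.018  T=-0.029 tilt 0.026 -0.005
```

View pics/e_scene.png

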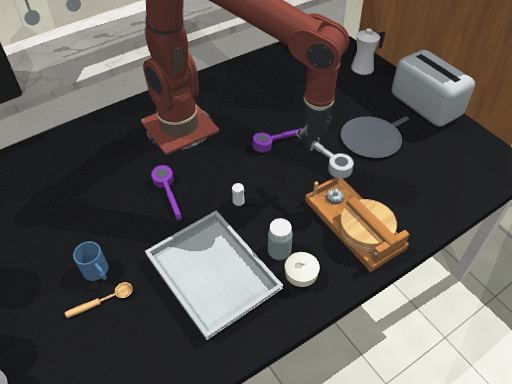

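View pics/e_side.png

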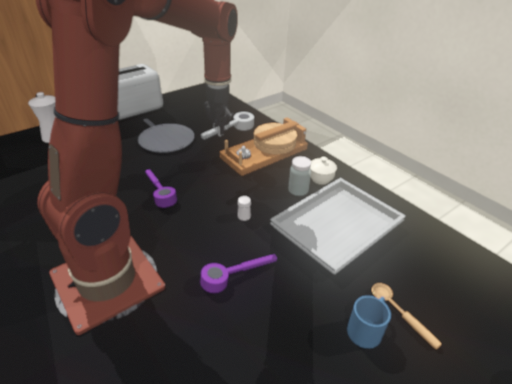

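Run:
```python
from h import *
s=get_state(); print(s["force"],s["moment"]); 
u=np.array([-np.cos(-.125),np.sin(-.125),0]); print("COM off along toward head", )
# M = r x F, r=-d*u, F=(0,0,-4)
F=s["force"];y=np.cross(-u,[0,0,F[2]]); print((s["moment"]@y)/(y@y))
# side view head center check
b=cv2.imread("pics/e_side.png");a=cv2.imread("pics/e_scene.png")
cv2.imwrite("pics/e2.png",np.hstack([cv2.resize(a[110:190,280:370],None,fx=4,fy=4,interpolation=cv2.INTER_CUBIC),cv2.resize(b[90:170,180:270],None,fx=4,fy=4,interpolation=cv2.INTER_CUBIC)]))
R=Rh(0.05*-1); 
# tray: handle direction away from head = -tray x; tray yaw +0.05 -> -x dir=(-c,-s) => phi=-0.05
P=np.array([.610,-.227,.24]); print(rel(P,Rh(-.05)), s["joint_pos"].round(2))
```

```text
[ 0.24891102  0.59566445 -4.28184006] [-0.01533196  0.24437612 -0.0079676 ]
COM off along toward head
0.057073809344694235
[-3.620e+01 -4.667e+02 -4.500e+01 -4.000e-01 -1.800e+00  4.300e+00] [-0.13  0.26 -0.43  1.72  0.1   1.22  1.11]
```

View pics/e2.png

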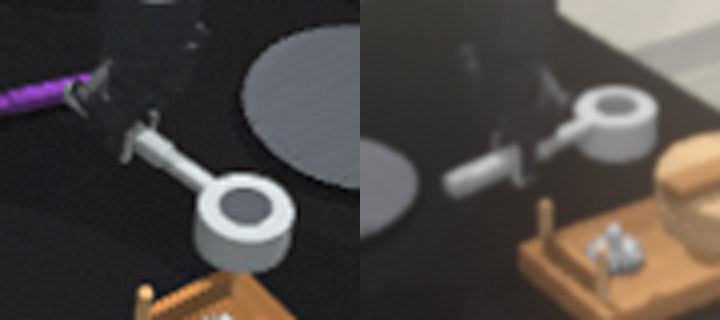

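>>> move_arm --commands '[{"x":-2,"y":-15,"z":-20,"wx":0,"wy":0,"wz":0},{"x":-4,"y":-40,"z":-45,"wx":0,"wy":0,"wz":0},{"x":-6,"y":-70,"z":-45,"wx":0,"wy":0,"wz":0.5},{"x":-8,"y":-100,"z":-45,"wx":0,"wy":0,"wz":1},{"x":-10,"y":-130,"z":-45,"wx":0,"wy":0,"wz":1.5},{"x":-12,"y":-160,"z":-45,"wx":0,"wy":0,"wz":2},{"x":-14,"y":-190,"z":-45,"wx":0,"wy":0,"wz":2.5},{"x":-16,"y":-220,"z":-45,"wx":0,"wy":0,"wz":3},{"x":-18,"y":-250,"z":-45,"wx":0,"wy":0,"wz":3.5},{"x":-21,"y":-280,"z":-45,"wx":0,"wy":0,"wz":4},{"x":-24,"y":-310,"z":-45,"wx":0,"wy":0,"wz":4.3},{"x":-26,"y":-340,"z":-45,"wx":0,"wy":0,"wz":4.3},{"x":-28,"y":-370,"z":-45,"wx":0,"wy":0,"wz":4.3},{"x":-30,"y":-400,"z":-45,"wx":0,"wy":0,"wz":4.3},{"x":-32,"y":-425,"z":-45,"wx":0,"wy":0,"wz":4.3},{"x":-34,"y":-445,"z":-45,"wx":0,"wy":0,"wz":4.3},{"x":-36,"y":-460,"z":-45,"wx":0,"wy":0,"wz":4.3},{"x":-36,"y":-467,"z":-45,"wx":0,"wy":0,"wz":4.3},{"x":-36,"y":-467,"z":-45,"wx":0,"wy":0,"wz":4.3},{"x":-36,"y":-467,"z":-45,"wx":0,"wy":0,"wz":4.3}]'

```text
t: 17.82
ee_pos: [0.6103, -0.2257, 0.2397]
eef_rot: [-0.015, -0.025, 1.0, -0.004]
force: [0.3, 0.2, -4.1]
width: 0.0162
```

Run:
```python
from h import *
st(); s=get_state(); print(s["ee_pos"],s["joint_pos"].round(2))
for n in ["scene","side","wrist"]: cv2.imwrite(f"pics/f_{n}.png",camera(n))
```

```text
t 17.82 phi -1.522 head -0.050 r 0.4738 z 0.2397 | Ftan -0.26 Frad -0.25 Fz -4.14 Mz -0.010  T=0.111 tilt 0.03 -0.007
[ 0.61032315 -0.22571616  0.23967364] [ 0.38  0.37 -0.13  1.46  0.06  1.35  1.86]
```

View pics/f_scene.png

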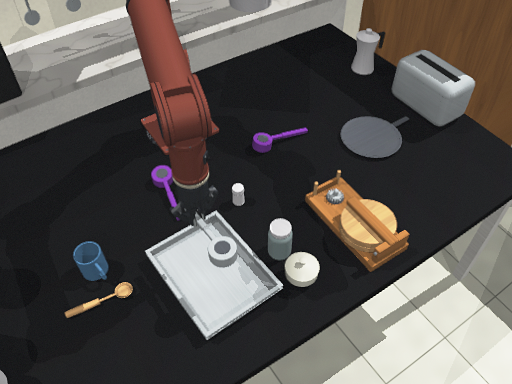

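View pics/f_side.png

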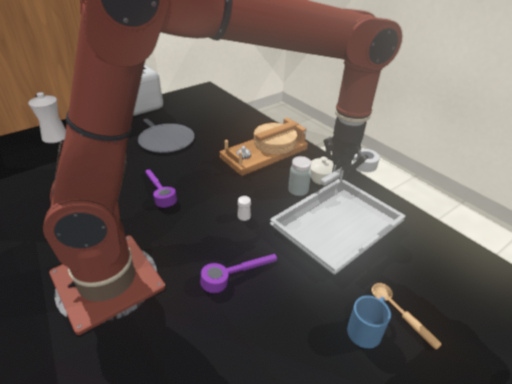

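>>> move_arm --commands '[{"x":-0.6,"y":0,"z":20,"wx":0,"wy":-1,"wz":0},{"x":-1.5,"y":0,"z":50,"wx":0,"wy":-2.5,"wz":0},{"x":-2.4,"y":0,"z":80,"wx":0,"wy":-4,"wz":0},{"x":-3.3,"y":0,"z":110,"wx":0,"wy":-5.5,"wz":0},{"x":-4.2,"y":0,"z":140,"wx":0,"wy":-5.5,"wz":0},{"x":-4.8,"y":0,"z":160,"wx":0,"wy":-5.5,"wz":0},{"x":-5.3,"y":0,"z":175,"wx":0,"wy":-5.5,"wz":0},{"x":-5.3,"y":0,"z":178,"wx":0,"wy":-5.5,"wz":0},{"x":-5.3,"y":0,"z":178,"wx":0,"wy":-5.5,"wz":0},{"x":-5.3,"y":0,"z":178,"wx":0,"wy":-5.5,"wz":0}]'

```text
t: 18.8
ee_pos: [0.6114, -0.2278, 0.0635]
eef_rot: [0.034, -0.025, 0.999, -0.003]
force: [-0.2, -0.0, -3.8]
width: 0.0164
```

Run:
```python
from h import *
st(); cv2.imwrite("pics/g.png",cv2.resize(camera("scene")[180:330,130:300],None,fx=4,fy=4,interpolation=cv2.INTER_CUBIC))
```

```text
t 18.80 phi -1.524 head -0.051 r 0.4759 z 0.0635 | Ftan 0.18 Frad 0.02 Fz -3.76 Mz 0.023  T=-0.064 tilt -0.068 -0.008
```

View pics/g.png

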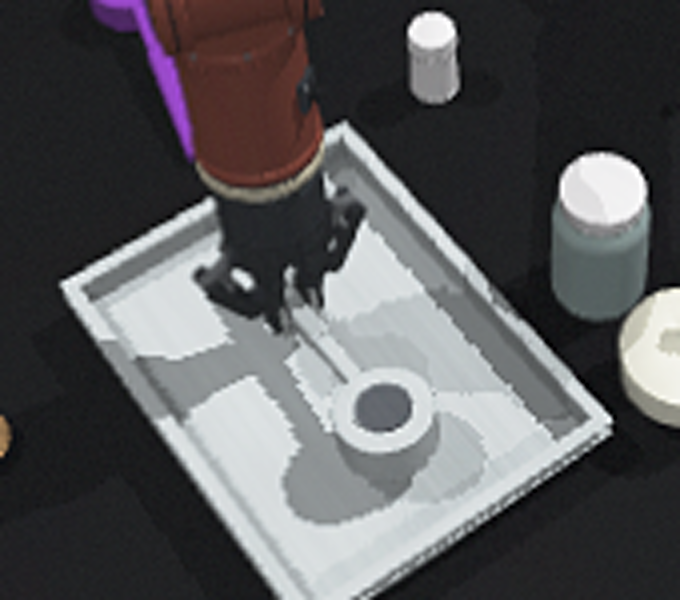

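>>> move_arm --commands '[{"x":0.3,"y":0,"z":4,"wx":0,"wy":0,"wz":0},{"x":0.6,"y":0,"z":8,"wx":0,"wy":0,"wz":0},{"x":0.8,"y":0,"z":11,"wx":0,"wy":0,"wz":0},{"x":0.8,"y":0,"z":12,"wx":0,"wy":0,"wz":0},{"x":0.8,"y":0,"z":12,"wx":0,"wy":0,"wz":0}]'

```text
t: 19.27
ee_pos: [0.6103, -0.2284, 0.0498]
eef_rot: [0.033, -0.025, 0.999, -0.003]
force: [-0.9, -0.4, -4.2]
width: 0.0162
```

```bash
python3 -c "from h import *;st()"
```

```text
t 19.27 phi -1.522 head -0.050 r 0.4765 z 0.0498 | Ftan 0.83 Frad 0.40 Fz -4.25 Mz 0.012  T=-0.386 tilt -0.066 -0.008
```

>>> move_arm --commands '[{"x":0.1,"y":0,"z":1,"wx":0,"wy":0,"wz":0},{"x":0.1,"y":0,"z":2,"wx":0,"wy":0,"wz":0},{"x":0.1,"y":0,"z":2,"wx":0,"wy":0,"wz":0}]'

```text
t: 19.52
ee_pos: [0.6106, -0.2284, 0.0481]
eef_rot: [0.033, -0.025, 0.999, -0.003]
force: [-0.4, 0.0, -3.9]
width: 0.0162
```

```bash
python3 -c "from h import *;st()"
```

```text
t 19.52 phi -1.522 head -0.050 r 0.4765 z 0.0481 | Ftan 0.36 Frad -0.03 Fz -3.90 Mz 0.006  T=-0.164 tilt -0.066 -0.008
```

>>> move_arm --commands '[{"x":0.1,"y":0,"z":0.8,"wx":0,"wy":0,"wz":0},{"x":0.1,"y":0,"z":1.5,"wx":0,"wy":0,"wz":0},{"x":0.1,"y":0,"z":1.5,"wx":0,"wy":0,"wz":0}]'

```text
t: 19.77
ee_pos: [0.6106, -0.2285, 0.0466]
eef_rot: [0.033, -0.025, 0.999, -0.003]
force: [-0.6, -0.6, -4.1]
width: 0.0164
```

```bash
python3 -c "from h import *;st()"
```

```text
t 19.77 phi -1.522 head -0.050 r 0.4765 z 0.0466 | Ftan 0.60 Frad 0.64 Fz -4.06 Mz -0.007  T=-0.291 tilt -0.066 -0.008
```

>>> move_arm --commands '[{"x":0,"y":0,"z":0.5,"wx":0,"wy":0,"wz":0},{"x":0,"y":0,"z":1,"wx":0,"wy":0,"wz":0},{"x":0,"y":0,"z":1,"wx":0,"wy":0,"wz":0}]'

```text
t: 20.02
ee_pos: [0.6107, -0.2285, 0.0459]
eef_rot: [0.033, -0.025, 0.999, -0.003]
force: [-1.3, 0.1, -2.2]
width: 0.0159
```

```bash
python3 -c "from h import *;st()"
```

```text
t 20.02 phi -1.523 head -0.050 r 0.4765 z 0.0459 | Ftan 1.28 Frad -0.09 Fz -2.19 Mz -0.031  T=-0.643 tilt -0.067 -0.008
```

>>> move_arm --commands '[{"x":0,"y":0,"z":0,"wx":0,"wy":0,"wz":0},{"x":0,"y":0,"z":0,"wx":0,"wy":0,"wz":0},{"x":0,"y":0,"z":0,"wx":0,"wy":0,"wz":0}]' --grip_force 20

```text
t: 20.27
ee_pos: [0.6107, -0.2285, 0.0459]
eef_rot: [0.033, -0.025, 0.999, -0.003]
force: [-1.5, 0.2, -1.6]
width: 0.0161
```

>>> move_arm --commands '[{"x":0,"y":0,"z":0,"wx":0,"wy":0,"wz":0},{"x":0,"y":0,"z":0,"wx":0,"wy":0,"wz":0},{"x":0,"y":0,"z":0,"wx":0,"wy":0,"wz":0},{"x":0,"y":0,"z":0,"wx":0,"wy":0,"wz":0}]' --hand -0.3

```text
t: 20.6
ee_pos: [0.6111, -0.2286, 0.0461]
eef_rot: [0.034, -0.025, 0.999, -0.003]
force: [0.2, 0.2, 0.5]
width: 0.0299
```

Run:
```python
from h import *
st(); s=get_state(); print(s["force"],s["width"]);cv2.imwrite("pics/g2.png",camera("wrist"))
```

```text
t 20.60 phi -1.524 head -0.050 r 0.4766 z 0.0461 | Ftan -0.21 Frad -0.26 Fz 0.54 Mz -0.032  T=0.071 tilt -0.067 -0.008
[0.2262725  0.24651518 0.53927683] 0.029908212627286046
```

View pics/g2.png

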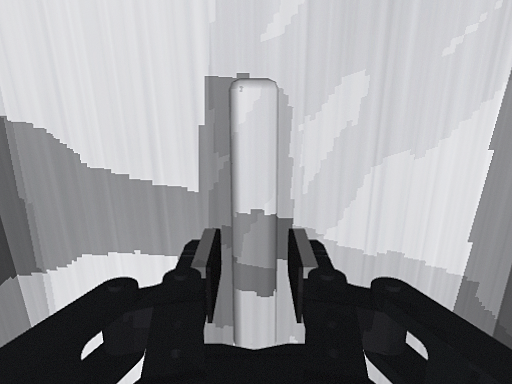

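The jaws are clear of the handle on both sides, with pads at columns about 212 and 298 and the handle at 232–278. Rising straight up.

>>> move_arm --commands '[{"x":-0.3,"y":0,"z":-5,"wx":0,"wy":0,"wz":0},{"x":-0.8,"y":0,"z":-12,"wx":0,"wy":0,"wz":0},{"x":-2,"y":0,"z":-30,"wx":0,"wy":0,"wz":0},{"x":-4,"y":0,"z":-60,"wx":0,"wy":0,"wz":0},{"x":-7,"y":0,"z":-100,"wx":0,"wy":0,"wz":0},{"x":-10,"y":0,"z":-140,"wx":0,"wy":0,"wz":0},{"x":-13,"y":0,"z":-180,"wx":0,"wy":0,"wz":0},{"x":-15,"y":0,"z":-210,"wx":0,"wy":0,"wz":0},{"x":-15,"y":0,"z":-210,"wx":0,"wy":0,"wz":0},{"x":-15,"y":0,"z":-210,"wx":0,"wy":0,"wz":0},{"x":-15,"y":0,"z":-210,"wx":0,"wy":0,"wz":0}]'

```text
t: 21.57
ee_pos: [0.6113, -0.2266, 0.2564]
eef_rot: [0.033, -0.025, 0.999, -0.003]
force: [-0.6, -0.2, -0.6]
width: 0.0299
```

Run:
```python
from h import *
st()
for n in ["scene","side","wrist"]: cv2.imwrite(f"pics/h_{n}.png",camera(n))
```

```text
t 21.57 phi -1.524 head -0.050 r 0.4747 z 0.2564 | Ftan 0.63 Frad 0.18 Fz -0.61 Mz 0.027  T=-0.270 tilt -0.067 -0.008
```

View pics/h_scene.png

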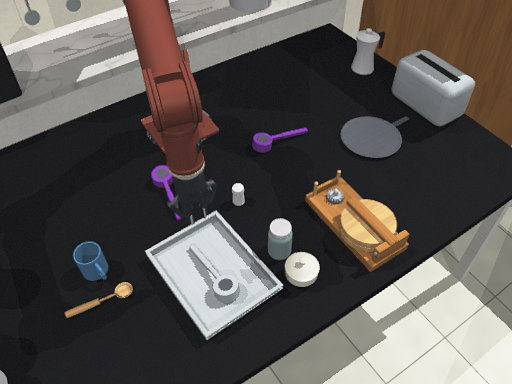

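View pics/h_side.png

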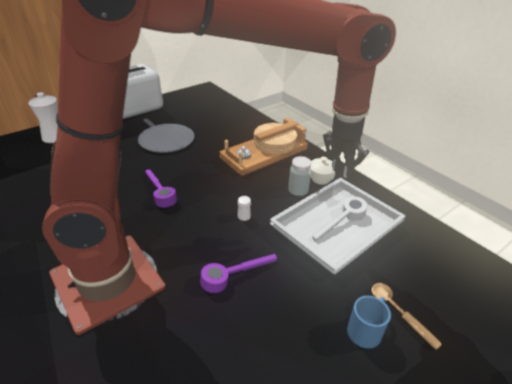

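View pics/h_wrist.png

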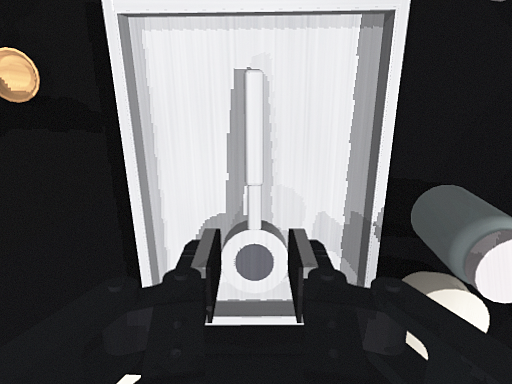

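The wrench lies wholly inside the tray: head at scene (225,285), handle end at (193,247). The gripper is clear and the bystanders are at their original pixels.

```bash
python3 -c "
from plant import *
print(sign_off())"
```

```text
the job is handed in; nothing more can be done
None
```

I tightened the bolt to snug with the grey steel wrench, lifted the wrench straight off and laid it in the upper tray. I handed the job in at about 22 s of the 72 s allowed. `sign_off()` gives no verdict.

- **Tightening:** I used two full driving strokes and part of a third, letting the wrench slip on each return. While the bolt turned freely the torque read about 0.45–0.6 N m. In the third stroke the washer bit and the torque rose at about 6 N m per rad. I stopped at a steady 1.39 N m about the bolt, with the grip's twist counted, inside the 1.1–1.6 window.
- **Placing:** I lowered the wrench with the handle tilted slightly down until it touched the tray floor, then opened the jaws. The handle end probably dropped a few millimetres on release.
- **Last checks:** The final pictures show the wrench wholly inside the tray and the bolt head bare. By eye in both fixed views, the bystanders were where they began. The gripper was about 0.2 m above the wrench, with no contact force.
- **Disagreements:**
  - The unloaded torque reading drifted between about -0.15 and 0.3 N m, so the true snug torque could be 0.1–0.3 lower than read. That is why I added a small final nudge from 1.33.
  - The sideways force alone read only about 4 N, below the 8–11 N figure, because much of the drive went through the grip's twist. The snug judgement therefore rests on total torque.

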